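# Set the hold-down screw of a carving jig

### The arm

A 7-joint arm with a two-finger parallel gripper is mounted at the origin on a cart in front of the work surface, level with it; the furniture and walls round the work are solid. World frame = base frame: x ahead of the robot, y to its left, z up, the work surface at z = 0. Lengths are in m, angles in rad, forces in N, time in s.
With the tool pointing down it reaches from about 0.425 to 0.875 m from the base axis. Payload 4.7 kg.
Tool frame: the origin (TCP) lies midway between the tips of the shut fingers; the grasp point (between the pads) lies 19 mm behind it; z points along the fingers, y is the direction in which the jaws open and shut (so a half turn about z gives the same grasp; the last joint's range is limited). The gripper opens to 87 mm and grips with 3 to 60 N. Pads are 19 mm wide; open, the fingers measure 117 mm over their backs; the gripper's body (75 mm by 190 mm) begins 51 mm behind the grasp point.
Start: joints at [1.257, 0.321, -0.07, 1.45, 0.023, 1.371, -0.057], TCP at [0.209, -0.615, 0.223] pointing down, gripper open.
Joint ranges: [-2.86, 2.86], [-0.3, 2.09], [-1.38, 1.24], [0.06, 2.45], [-1.56, 4.7], [0.09, 2.05], [-2.69, 2.69]. Speed limits (rad/s): [2.57, 2.57, 3.14, 3.14, 3.14, 3.14, 3.14].

### API

Orientations are given as a rotation vector (axis times angle).
In Python, from bench import * gives the robot as it stands. The module is installed in compiled form; this text tells all that it offers.
- The arm moves only by the tool play_rows, never from a script. Its argument "series" is one flat list of numbers, 7 for each row, row after row: the opening in per cent of the stroke, from 0 (shut) to 100 (fully open), then the shift along the tool's x, y, z in m, then the turn, a rotation vector about the tool's x, y, z in degrees. In form: [fingers, tx, ty, tz, rx, ry, rz, fingers, tx, ty, tz, rx, ry, rz, ...]. A call has 1 to 10 rows; each row is the pose to reach, as a shift and turn from the pose commanded when the call began, along the tool's axes at that moment; what a row does not reach only later rows make up. A row lasts 1/12 s, in which the tool goes at most 41.7 mm and 7.16 degrees, less where a joint would pass 70% of its speed; a pose out of reach is approached as far as the arm can. A call with a gripper value outside its range is refused whole. The fingers move at their own pace and stop on an object; "force" is the grip in N (left out, the last holds). Time passes only in rows, so rows that repeat a pose let the fingers close. It gives the time, the measured TCP pose, the force and the opening at its end, in the units of the state.
- get_state(): the state, without advancing time (a new reading comes with each control period).
- get_image(name): name is "side" or "top" or "wrist"; returns a dict with "frame" (384x512x3 uint8, red, green, blue), "fx", "fy", "cx", "cy" (pixels), "R" (3x3) and "t" (3): a world point X has camera coordinates R X + t. Camera axes: x right, y down, z forward; pixel columns grow to the right and rows downward; lengths in m; the calibration is good to about 2 mm. The wrist camera is an equidistant fisheye: a pixel r from the principal point sees the ray r / f radians off the axis. A picture is of the moment at which its call begins. There is no depth.
- close_job(): hands the job in, once; it reports no verdict.
The state is a dict: "time": time; "joint_positions": joint angles; "qd": joint speeds; "joint_torque": joint torques, N m; "position": TCP position; "tool_rot": TCP orientation; "ft_force": force on the tool from outside, world axes, zero at the start; "torque": the same for the moment, N m; "grip_width": opening from 0.0 (shut) to 1.0 (fully open).
Only numpy, scipy, OpenCV 4.12 (cv2) and the standard library are available. Lean on these libraries where they do the work, as an engineer would, in place of code of your own. Each camera call takes 0.05 s, during which the arm holds its last target.

### The job

Swing the jig's hold-down arm in over the tile until it rests against its stop pin. Then turn the thumbscrew clockwise until its pad bottoms firmly on the tile, without forcing it, and back it off a quarter of a turn so that the tile is kept from lifting but is not under load. Let go of it there, and leave the tools lying on the table where they are.

Things in the scene. Friction and masses are not known exactly. Their poses are not given: they have to be found in the camera images.
- swing_arm (a joint): Angle (rad) of the hold-down arm about its upright post: 0 = against the stop pin, over the tile; grows as the arm swings open, counter-clockwise seen from above (at most 1.0). It stays where it is left; swinging it takes about 0.4 N m (4 N sideways at the nose).
- bar_pivot (a point): Point on the upright axis of the arm's post, 52.5 mm above the table, at mid height of the arm. Carried by the arm: -x points along the arm to its nose, z up. The arm is a dark steel bar 26 mm wide (y), underside 45 mm and top 60 mm above the table, reaching 126 mm from the pivot.
- bar_nose (a point): Point in the middle of the arm's free nose, 110 mm from the pivot, 40 mm beyond the thumbscrew, 52.5 mm above the table; axes as bar_pivot. Free room above and beside it: push it sideways with closed fingertips towards its own +y to close the arm. Under the nose nothing of the jig is higher than 23 mm.
- wing_grip (a point): Grip point of the thumbscrew, on its upright axis, 70 mm from the pivot, 98 mm above the table at the start. The grip is a dark steel wing bar 46 mm long (own x), 15 mm thick (own y), from 14 mm below to 12 mm above this point; pinch it across the 15 mm. Below it are a 9 mm stem and the memory ring, with about 19 mm of room down to the boss on the arm. z up; turns with the screw.
- thumbscrew (a joint): Turn (rad) of the thumbscrew, clockwise from above = positive = down; 0 at the start; range -3.5 to 4.5. Quick thread, 16 mm per turn; the wing bar sinks with it. Thread friction 0.1 N m. It bottoms 0.5 to 2.2 rad from the start, different each time; the torque then climbs 0.65 N m per rad: firmly bottomed at 0.12 N m above friction (45 N at the pad), forced at 0.33 N m above friction (130 N).
- whetstone: Bystander: whetstone 40 x 110 x 17 mm lying on the table, origin at the centre of its underside. To be left alone.
- gouge_a: Bystander: carving gouge with wooden handle, 22 x 135 x 18 mm, lying on the table, origin at the centre of its underside. To be left alone.
- pencil: Bystander: pencil 8 x 180 mm lying on the table, origin at the centre of its underside. To be left alone.
- ring_top (a point): Top centre of the memory ring, a brass friction ring 13 mm across and 5 mm tall on the screw's stem. The wing bar's underside (14 mm below wing_grip) pushes it down as the screw goes down; it stays at the deepest point when the screw is backed off, so the gap between them shows how far it was backed off. z up.
- pad: The brass pad, 19 mm across, at the foot of the thumbscrew; its origin is the centre of its underside, 74 mm below wing_grip. It moves up and down with the screw but does not turn. z up.
- nest: The wooden rim (104 x 152 mm, 7 mm tall) on the jig's plywood base that holds the carved tile (92 x 140 x 8.5 mm) firmly; origin at the centre of the rim's underside, 10 mm above the table. The tile's upper face is nominally 20.5 mm above the table, but up to 1.8 mm higher or lower, since the packing hidden under it differs each time.

How it is judged:
By the outcome, as a careful person would: the job done as asked, in the order asked, and still so for the second after the job is handed in, with the robot touching nothing.
It also fails if it takes over 72 s, if anything falls off the work surface, if the arm or the gripper's body presses on something with over 40 N, if the wrist force passes 120 N, or if a joint passes its speed limit or range.

## Working session

There is one attempt and no reset: what is moved stays moved. The work goes in short steps, Python scripts to look and compute and a tool call to move; the robot and the scene stay as the last step left them, time stands still between calls to the robot, and variables do not carry over. Pictures are saved under pics/ and viewed, and the job is handed in when it is done.

Besides the shell and the picture viewer there is one more tool, called after "Call:" as name(argument=value, ...), one argument or row to a line, values as JSON. play_rows: Moves the arm, as the interface text tells. Its arguments: {"type":"object","properties":{"series":{"type":"array"},"force":{"type":"number"}},"required":["series"]}

```bash
mkdir -p pics; cat > h.py <<'E'
from bench import *
import numpy as np, cv2
from scipy.spatial.transform import Rotation as Ro
def snap(n,f):
    d=get_image(n); cv2.imwrite('pics/'+f,d['frame'][:,:,::-1]); 
    import pickle; pickle.dump(d,open('pics/'+f+'.pkl','wb')); return d
def load(f):
    import pickle; return pickle.load(open('pics/'+f+'.pkl','rb'))
def ray(d,u,v):
    x=(u-d['cx'])/d['fx'];y=(v-d['cy'])/d['fy']
    R=np.array(d['R']);t=np.array(d['t'])
    return -R.T@t, R.T@np.array([x,y,1.])
def onz(d,u,v,z):
    o,r=ray(d,u,v); return o+r*(z-o[2])/r[2]
def proj(d,X):
    c=np.array(d['R'])@np.array(X)+np.array(d['t']); return d['fx']*c[0]/c[2]+d['cx'],d['fy']*c[1]/c[2]+d['cy']
E
python3 - <<'E'
from h import *
for n in ('top','side','wrist'):
    d=snap(n,n+'0.png'); print(n,d['fx'],d['cx'],d['cy'],np.round(d['R'],3).tolist(),np.round(d['t'],3))
s=get_state(); print({k:np.round(v,3).tolist() for k,v in s.items()})
E
```

```text
top 428.54182240574454 254.6580148936701 195.57688758763723 [[-0.018, -1.0, -0.006], [-0.998, 0.018, -0.063], [0.063, 0.005, -0.998]] [0.166 0.547 1.16 ]
side 490.91520685644883 252.37275811915464 182.4093342605656 [[0.942, -0.336, -0.02], [-0.239, -0.627, -0.741], [0.236, 0.703, -0.671]] [-0.44   0.285  0.92 ]
wrist 297.3186396354542 253.10340270153867 190.2562396594152 [[0.321, -0.947, -0.002], [-0.914, -0.311, 0.262], [-0.249, -0.082, -0.965]] [-0.649 -0.031  0.391]
{'time': 0.15, 'joint_positions': [1.257, 0.322, -0.07, 1.451, 0.023, 1.371, -0.057], 'qd': [0.001, -0.003, 0.001, -0.004, -0.001, 0.0, 0.001], 'joint_torque': [-0.0, -49.179, -0.405, -31.288, -0.064, 0.04, 0.0], 'position': [0.209, -0.615, 0.222], 'tool_rot': [-3.098, -0.512, 0.001], 'ft_force': [-0.156, 0.141, 0.155], 'torque': [0.077, -0.032, -0.017], 'grip_width': 0.998}
```

View pics/top0.png

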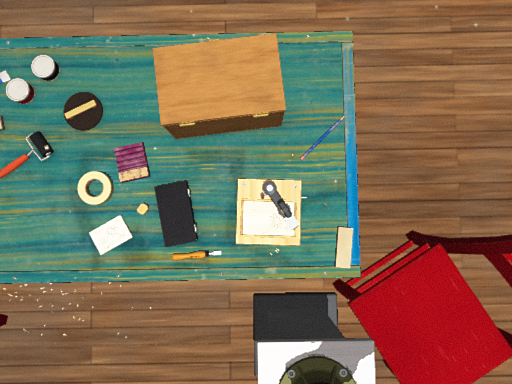

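View pics/side0.png

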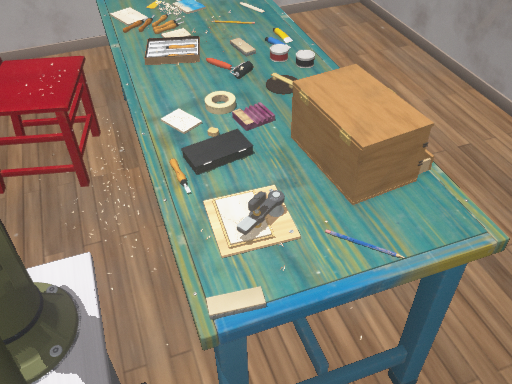

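View pics/wrist0.png

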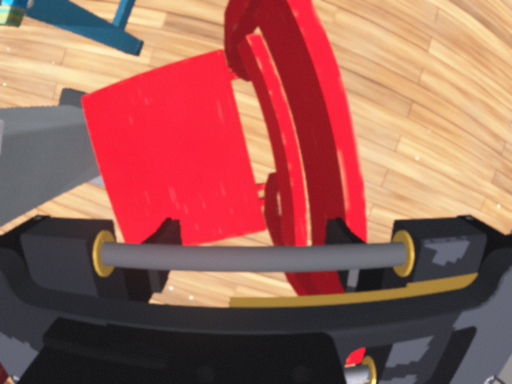

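```bash
python3 - <<'E'
from h import *
d=load('top0.png');f=d['frame'][165:260,220:320];a=cv2.resize(f,None,fx=6,fy=6,interpolation=cv2.INTER_CUBIC);cv2.imwrite('pics/t0z.png',a[:,:,::-1])
d=load('side0.png');f=d['frame'][175:265,195:310];a=cv2.resize(f,None,fx=6,fy=6,interpolation=cv2.INTER_CUBIC);cv2.imwrite('pics/s0z.png',a[:,:,::-1])
E
```

```text
(no output)
```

View pics/t0z.png

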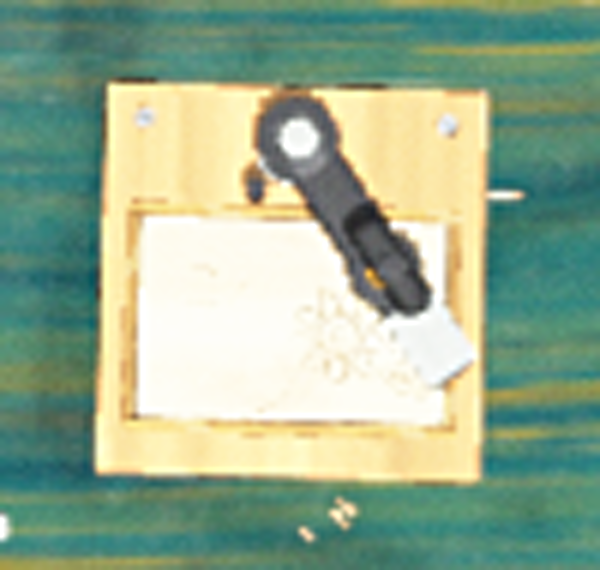

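View pics/s0z.png

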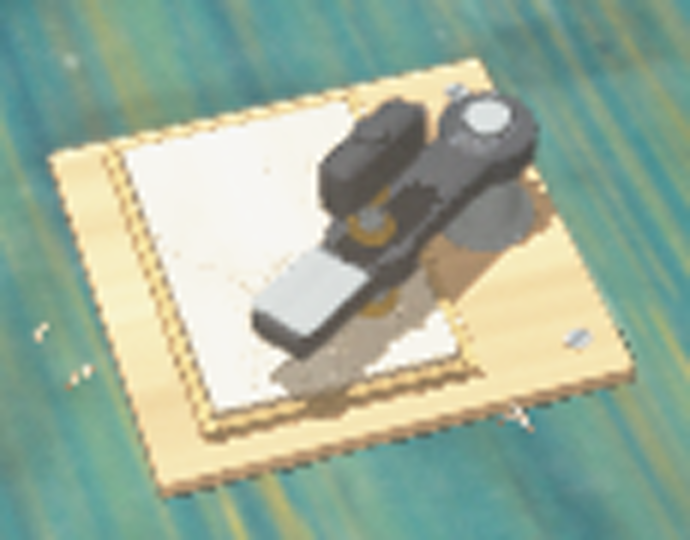

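```bash
python3 - <<'E'
from h import *
d=load('top0.png');g=lambda u,v,z:onz(d,220+(u+.5)/6-.5,165+(v+.5)/6-.5,z)
s=load('side0.png');gs=lambda u,v,z:onz(s,195+(u+.5)/6-.5,175+(v+.5)/6-.5,z)
P=g(298,138,.063);N=g(457,368,.06)
print('piv',P,'nose end',N,np.linalg.norm((N-P)[:2]),'ang',np.degrees(np.arctan2(*(P-N)[1::-1])))
P2=gs(489,116,.063);N2=gs(275,337,.06)
print('side',P2,N2,np.linalg.norm((N2-P2)[:2]))
print('nest corners',[np.round(g(u,v,.017)[:2],3).tolist() for u,v in((132,207),(460,215),(450,428),(125,420))])
print('wing ends',[np.round(g(u,v,.11)[:2],3).tolist() for u,v in((362,215),(412,300))])
print('pin',g(255,183,.06))
print('base', [np.round(g(u,v,.01)[:2],3).tolist() for u,v in((106,84),(487,92),(480,480),(95,473))])
E
```

```text
piv [0.56747253 0.11728578 0.063     ] nose end [0.46509406 0.04940594 0.06      ] 0.12283738469284142 ang 33.545514794538555
side [0.56851724 0.12168066 0.063     ] [0.45925263 0.04747147 0.06      ] 0.1320823910476013
nest corners [[0.541, 0.193], [0.534, 0.043], [0.437, 0.049], [0.444, 0.197]]
wing ends [[0.531, 0.092], [0.494, 0.072]]
pin [0.54813932 0.1365742  0.06      ]
base [[0.598, 0.204], [0.591, 0.028], [0.413, 0.036], [0.42, 0.212]]
```

```bash
cat >> h.py <<'E'
def yaw():
    R=Ro.from_rotvec(get_state()['tool_rot']).as_matrix(); return np.degrees(np.arctan2(R[1,0],R[0,0]))
def go(p,y,cmd=None):
    s=get_state();R=Ro.from_rotvec(s['tool_rot']).as_matrix();pos=np.array(s['position'])
    c,n=np.cos(np.radians(y)),np.sin(np.radians(y))
    T=np.array([[c,n,0],[n,-c,0],[0,0,-1.]])
    print('shift',np.round(R.T@(np.array(p)-pos),4),'rot',np.round(np.degrees(Ro.from_matrix(R.T@T).as_rotvec()),2))
def st():
    s=get_state();print('t',round(s['time'],2),'pos',np.round(s['position'],4),'yaw',round(yaw(),2),'F',np.round(s['ft_force'],2),'M',np.round(s['torque'],3),'grip',round(s['grip_width'],3),'q',np.round(s['joint_positions'],2))
E
python3 - <<'E'
from h import *
st()
d=load('wrist0.png');print(-np.array(d['R']).T@d['t'])
go([.46,-.2,.35],80);go([.495,.03,.35],103);go([.495,.03,.052],103)
E
```

```text
t 0.15 pos [ 0.2091 -0.615   0.2217] yaw 18.78 F [-0.16  0.14  0.15] M [ 0.077 -0.032 -0.017] grip 0.998 q [ 1.26  0.32 -0.07  1.45  0.02  1.37 -0.06]
[ 0.27751847 -0.59226781  0.38431633]
shift [ 0.3712 -0.3123 -0.1279] rot [-8.000e-02 -4.000e-02 -6.122e+01]
shift [ 0.4784 -0.5188 -0.1276] rot [-7.000e-02 -6.000e-02 -8.422e+01]
shift [ 0.4784 -0.5184  0.1704] rot [-7.000e-02 -6.000e-02 -8.422e+01]
```

Call:
play_rows(
  series=[0, 0, 0, -0.04, 0, 0, 0, 0, 0, 0, -0.08, 0, 0, 0, 0, 0, 0, -0.12, 0, 0, 0, 0, 0.02, -0.02, -0.128, 0, 0, -7, 0, 0.06, -0.045, -0.128, 0, 0, -14, 0, 0.1, -0.07, -0.128, 0, 0, -21, 0, 0.14, -0.1, -0.128, 0, 0, -28, 0, 0.18, -0.13, -0.128, 0, 0, -34, 0, 0.22, -0.16, -0.128, 0, 0, -40, 0, 0.25, -0.19, -0.128, 0, 0, -46],
  force=20,
)

```text
time: 0.98
position: [0.3675, -0.3847, 0.3502]
tool_rot: [-2.648, -1.69, 0.0]
ft_force: [0.9, -0.0, -0.3]
grip_width: 0.327
```

```bash
python3 - <<'E'
from h import *
st()
go([.46,-.2,.35],80);go([.495,.03,.3],103);go([.495,.03,.052],103)
E
```

```text
t 0.98 pos [ 0.3675 -0.3847  0.3502] yaw 65.09 F [ 0.94 -0.04 -0.29] M [-0.02  -0.095 -0.009] grip 0.327 q [ 1.05  0.05 -0.31  1.52  0.02  1.58  0.31]
shift [2.065e-01 6.100e-03 2.000e-04] rot [-1.000e-02 -0.000e+00 -1.491e+01]
shift [ 0.4298 -0.059   0.0502] rot [-1.000e-02 -0.000e+00 -3.791e+01]
shift [ 0.4298 -0.059   0.2982] rot [-1.000e-02 -0.000e+00 -3.791e+01]
```

Call:
play_rows(
  series=[0, 0.04, 0, 0, 0, 0, -5, 0, 0.08, -0.003, 0, 0, 0, -10, 0, 0.12, -0.006, 0, 0, 0, -15, 0, 0.16, -0.01, 0.01, 0, 0, -19, 0, 0.2, -0.015, 0.02, 0, 0, -23, 0, 0.24, -0.02, 0.03, 0, 0, -27, 0, 0.28, -0.03, 0.04, 0, 0, -31, 0, 0.32, -0.035, 0.05, 0, 0, -34, 0, 0.36, -0.045, 0.05, 0, 0, -37, 0, 0.4, -0.055, 0.05, 0, 0, -38],
)

```text
time: 1.82
position: [0.4866, 0.0005, 0.2997]
tool_rot: [-1.957, -2.456, 0.002]
ft_force: [1.6, -0.1, 0.4]
grip_width: 0.005
```

```bash
python3 - <<'E'
from h import *
st()
go([.495,.03,.15],103);go([.495,.03,.052],103)
snap('wrist','w1.png'); 
E
```

```text
t 1.82 pos [0.4866 0.0005 0.2997] yaw 102.9 F [ 1.63 -0.1   0.38] M [-0.002 -0.189 -0.053] grip 0.005 q [ 0.69 -0.04 -0.71  1.7  -0.03  1.48  0.2 ]
shift [0.0269 0.0149 0.1497] rot [-0.07  0.01 -0.1 ]
shift [0.0269 0.015  0.2477] rot [-0.07  0.01 -0.1 ]
```

View pics/w1.png

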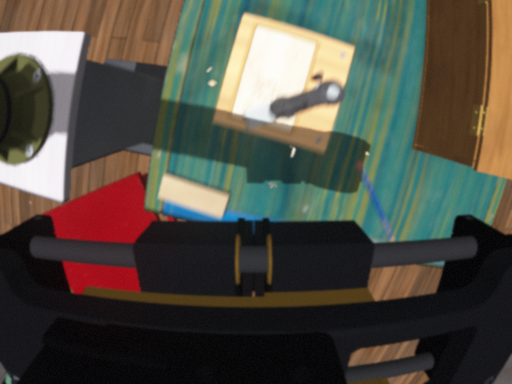

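Call:
play_rows(
  series=[0, 0.021, 0.016, 0.03, 0, 0, 0, 0, 0.021, 0.016, 0.07, 0, 0, 0, 0, 0.021, 0.016, 0.11, 0, 0, 0, 0, 0.021, 0.016, 0.15, 0, 0, 0, 0, 0.021, 0.016, 0.18, 0, 0, 0, 0, 0.021, 0.016, 0.21, 0, 0, 0, 0, 0.021, 0.016, 0.23, 0, 0, 0, 0, 0.021, 0.016, 0.242, 0, 0, 0, 0, 0.021, 0.016, 0.248, 0, 0, 0, 0, 0.021, 0.016, 0.248, 0, 0, 0],
)

```text
time: 2.7
position: [0.4976, 0.0225, 0.0518]
tool_rot: [-1.96, -2.454, 0.001]
ft_force: [0.6, -1.0, 0.6]
grip_width: 0.006
```

```bash
python3 - <<'E'
from h import *
st()
P=np.array([.568,.119])
for th in (33,24,15,6,0,-2.6,-5):
    c,n=np.cos(np.radians(th)),np.sin(np.radians(th))
    q=P-.11*np.array([c,n])-.0255*np.array([-n,c]); print(th); go([q[0],q[1],.052],103)
for n in ('top','side'): snap(n,n+'1.png')
E
```

```text
t 2.7 pos [0.4976 0.0225 0.0518] yaw 102.78 F [ 0.62 -0.97  0.61] M [-0.042 -0.136 -0.035] grip 0.006 q [ 0.59  0.23 -0.75  1.99  0.19  0.99 -0.03]
33
shift [ 0.0166 -0.0044 -0.0002] rot [-0.09 -0.04 -0.22]
24
shift [ 0.0321 -0.013  -0.0002] rot [-0.09 -0.04 -0.22]
15
shift [ 0.0488 -0.019  -0.0001] rot [-0.09 -0.04 -0.22]
6
shift [ 0.0662 -0.0223 -0.0001] rot [-0.09 -0.04 -0.22]
0
shift [ 0.078  -0.0229 -0.0001] rot [-0.09 -0.04 -0.22]
-2.6
shift [ 0.0831 -0.0229 -0.0001] rot [-0.09 -0.04 -0.22]
-5
shift [ 0.0878 -0.0226 -0.0001] rot [-0.09 -0.04 -0.22]
```

View pics/side1.png

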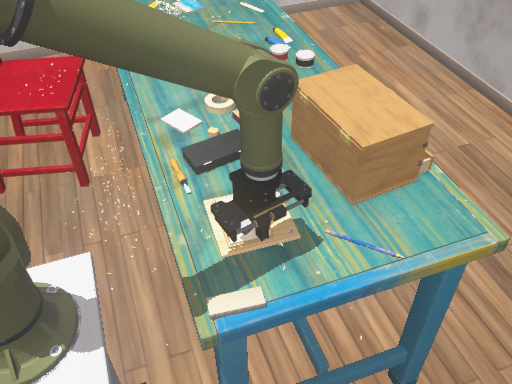

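Call:
play_rows(
  series=[0, 0.008, -0.003, 0, 0, 0, 0, 0, 0.015, -0.005, 0, 0, 0, 0, 0, 0.021, -0.007, 0, 0, 0, 0, 0, 0.027, -0.01, 0, 0, 0, 0, 0, 0.033, -0.013, 0, 0, 0, 0, 0, 0.039, -0.015, 0, 0, 0, 0, 0, 0.045, -0.018, 0, 0, 0, 0, 0, 0.051, -0.02, 0, 0, 0, 0, 0, 0.057, -0.021, 0, 0, 0, 0, 0, 0.062, -0.022, 0, 0, 0, 0],
)

```text
time: 3.63
position: [0.4628, 0.0785, 0.0525]
tool_rot: [1.96, 2.454, -0.0]
ft_force: [3.2, -3.6, 0.7]
grip_width: 0.001
```

```bash
python3 - <<'E'
from h import *
st()
snap('top','top2.png')
E
```

```text
t 3.63 pos [0.4628 0.0785 0.0525] yaw 102.78 F [ 3.15 -3.64  0.73] M [-0.739 -0.962 -0.088] grip 0.001 q [ 0.53  0.17 -0.8   2.05  0.15  0.97 -0.12]
```

View pics/top2.png

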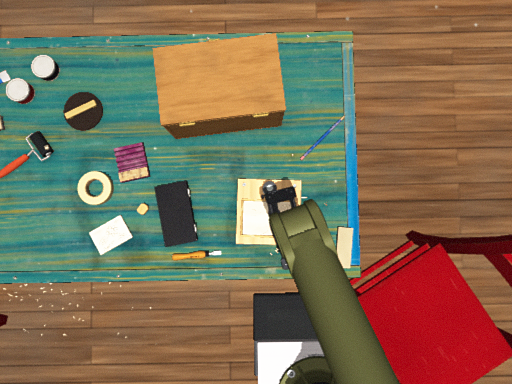

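Call:
play_rows(
  series=[0, 0.005, 0, 0, 0, 0, 0, 0, 0.009, -0.001, 0, 0, 0, 0, 0, 0.012, -0.001, 0, 0, 0, 0, 0, 0.014, -0.001, 0, 0, 0, 0, 0, 0.016, -0.001, 0, 0, 0, 0],
)

```text
time: 4.1
position: [0.4583, 0.0936, 0.0524]
tool_rot: [-1.96, -2.455, 0.001]
ft_force: [2.4, -3.8, 0.8]
grip_width: 0.009
```

Call:
play_rows(
  series=[0, 0.0015, 0, 0, 0, 0, 0, 0, 0.003, 0, 0, 0, 0, 0, 0, 0.0045, 0, 0, 0, 0, 0],
)

```text
time: 4.35
position: [0.4572, 0.0979, 0.0524]
tool_rot: [-1.961, -2.454, 0.001]
ft_force: [2.6, -4.2, -0.3]
grip_width: 0.007
```

Call:
play_rows(
  series=[0, 0.001, 0, 0, 0, 0, 0, 0, 0.002, 0, 0, 0, 0, 0, 0, 0.003, 0, 0, 0, 0, 0],
)

```text
time: 4.6
position: [0.4571, 0.0987, 0.0524]
tool_rot: [1.96, 2.452, -0.004]
ft_force: [4.6, -10.1, -0.7]
grip_width: -0.0
```

Call:
play_rows(
  series=[0, 0.001, 0, 0, 0, 0, 0, 0, 0.002, 0, 0, 0, 0, 0],
)

```text
time: 4.77
position: [0.4571, 0.0989, 0.0524]
tool_rot: [1.96, 2.45, -0.006]
ft_force: [4.2, -12.9, -0.0]
grip_width: 0.004
```

Call:
play_rows(
  series=[0, -0.005, 0, 0, 0, 0, 0, 0, -0.02, 0, 0, 0, 0, 0, 0, -0.035, 0, 0, 0, 0, 0, 0, -0.035, 0, -0.04, 0, 0, 0, 0, -0.035, 0, -0.08, 0, 0, 0, 0, -0.035, 0, -0.12, 0, 0, 0, 0, -0.055, 0, -0.14, 0, 0, 0, 0, -0.09, 0, -0.14, 0, 0, 0, 0, -0.1, 0, -0.14, 0, 0, 0, 0, -0.1, 0, -0.14, 0, 0, 0],
)

```text
time: 5.6
position: [0.478, 0.0033, 0.192]
tool_rot: [-1.965, -2.449, 0.0]
ft_force: [0.6, 0.0, -0.4]
grip_width: 0.009
```

```bash
python3 - <<'E'
from h import *
st()
for n in ('top','side','wrist'): snap(n,n+'3.png')
d=load('top3.png');f=d['frame'][165:260,220:320];a=cv2.resize(f,None,fx=6,fy=6,interpolation=cv2.INTER_CUBIC);cv2.imwrite('pics/t3z.png',a[:,:,::-1])
d=load('side3.png');f=d['frame'][175:265,195:310];a=cv2.resize(f,None,fx=6,fy=6,interpolation=cv2.INTER_CUBIC);cv2.imwrite('pics/s3z.png',a[:,:,::-1])
E
```

```text
t 5.6 pos [0.478  0.0033 0.192 ] yaw 102.53 F [ 0.59  0.03 -0.38] M [-0.027 -0.108 -0.044] grip 0.009 q [ 0.68 -0.   -0.73  1.88 -0.    1.26  0.17]
```

View pics/t3z.png

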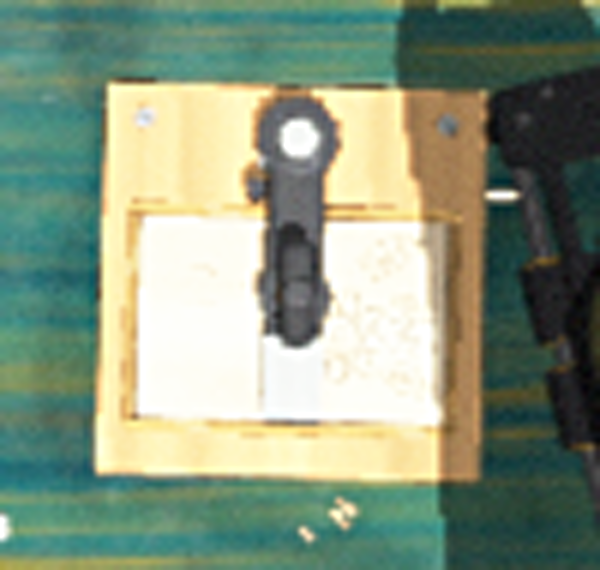

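View pics/s3z.png

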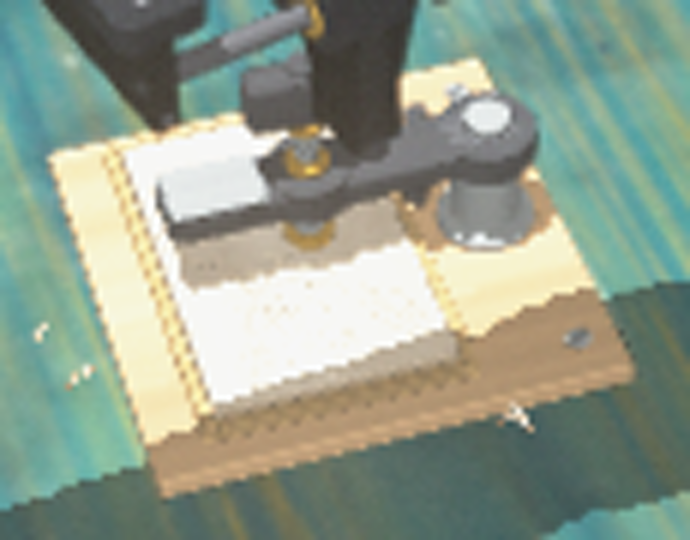

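View pics/wrist3.png

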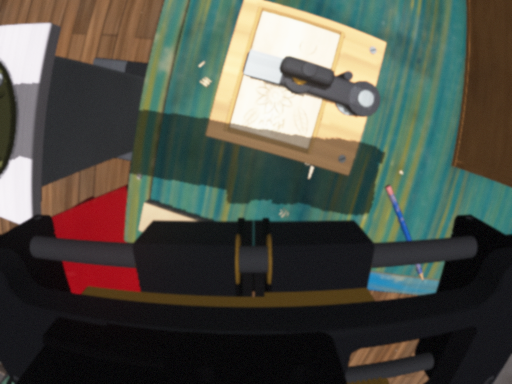

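```bash
cat >> h.py <<'E'
def fray(d,u,v):
    dx,dy=u-d['cx'],v-d['cy'];r=np.hypot(dx,dy);th=r/d['fx']
    c=np.array([np.sin(th)*dx/r,np.sin(th)*dy/r,np.cos(th)])
    R=np.array(d['R']);return -R.T@np.array(d['t']),R.T@c
def fz(d,u,v,z):
    o,r=fray(d,u,v);return o+r*(z-o[2])/r[2]
def fproj(d,X):
    c=np.array(d['R'])@np.array(X)+np.array(d['t']);th=np.arctan2(np.hypot(c[0],c[1]),c[2]);a=np.arctan2(c[1],c[0])
    return d['cx']+d['fx']*th*np.cos(a),d['cy']+d['fx']*th*np.sin(a)
def crop(fn,u0,v0,u1,v1,k,out):
    f=load(fn)['frame'][v0:v1,u0:u1];cv2.imwrite('pics/'+out,cv2.resize(f,None,fx=k,fy=k,interpolation=cv2.INTER_CUBIC)[:,:,::-1])
E
python3 - <<'E'
from h import *
crop('wrist3.png',235,40,385,125,5,'w3z.png')
E
```

```text
(no output)
```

View pics/w3z.png

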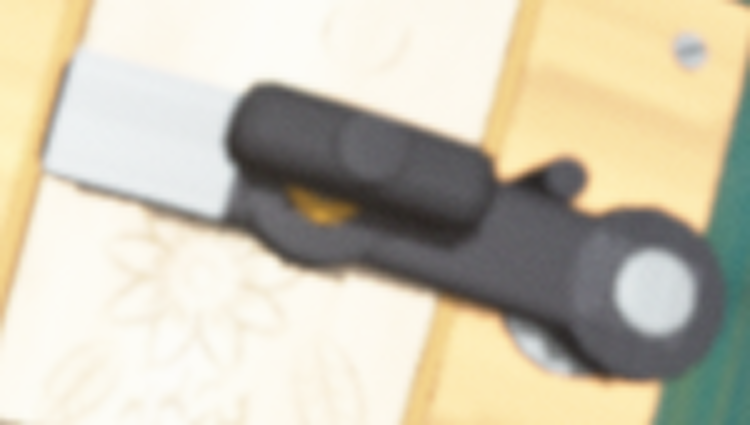

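```bash
python3 - <<'E'
from h import *
d=load('wrist3.png');g=lambda u,v,z:fz(d,235+(u+.5)/5-.5,40+(v+.5)/5-.5,z)
P=g(655,292,.063);print('piv',P)
N1=g(80,50,.06);N2=g(45,170,.06);N=(N1+N2)/2;print('nose',N,np.linalg.norm((N-P)[:2]),np.linalg.norm(N1-N2),'yaw',np.degrees(np.arctan2(*(P-N)[1::-1])))
C=g(376,147,.11);print('hub',C,np.linalg.norm((C-P)[:2]))
a=g(275,85,.11);b=g(470,150,.11);print('wing edge yaw',np.degrees(np.arctan2(*(b-a)[1::-1])))
a=g(232,135,.106);b=g(495,190,.106);print('ends',a,b,np.linalg.norm(b-a),(a+b)/2)
t=load('top3.png');g=lambda u,v,z:onz(t,220+(u+.5)/6-.5,165+(v+.5)/6-.5,z)
P=g(298,138,.063);N=g(291,421,.06);C=g(298,292,.11);print('top',P,N,C,'yaw',np.degrees(np.arctan2(*(P-N)[1::-1])))
a=g(276,290,.105);b=g(318,290,.105);print(a,b)
E
```

```text
piv [0.56901059 0.11942142 0.063     ]
nose [0.44511087 0.12452182 0.06      ] 0.1240046551366608 0.025397018374780356 yaw -2.3572827818591344
hub [0.49920945 0.1225915  0.11      ] 0.06987309228342496
wing edge yaw -3.309326978807413
ends [0.47601348 0.11912648 0.106     ] [0.52125671 0.12183318 0.106     ] 0.04532412332275626 [0.49863509 0.12047983 0.106     ]
top [0.56747253 0.11728578 0.063     ] [0.44319641 0.12276618 0.06      ] [0.49866376 0.11997477 0.11      ] yaw -2.5250253863762344
[0.49978151 0.12911544 0.105     ] [0.49946107 0.11136361 0.105     ]
```

```bash
python3 - <<'E'
from h import *
go([.4985,.1215,.17],176.7)
E
```

```text
shift [0.1064 0.046  0.0218] rot [  0.    -0.19 -73.82]
```

Call:
play_rows(
  series=[60, 0.01, 0.004, 0, 0, 0, -7, 60, 0.02, 0.008, 0, 0, 0, -14, 60, 0.03, 0.012, 0, 0, 0, -21, 60, 0.04, 0.017, 0, 0, 0, -28, 60, 0.05, 0.022, 0, 0, 0, -35, 60, 0.06, 0.026, 0, 0, 0, -42, 60, 0.07, 0.03, 0, 0, 0, -49, 60, 0.08, 0.035, 0, 0, 0, -56, 60, 0.09, 0.04, 0.01, 0, 0, -63, 60, 0.1, 0.043, 0.015, 0, 0, -70],
)

```text
time: 6.58
position: [0.4971, 0.1152, 0.1766]
tool_rot: [-0.183, -3.134, -0.002]
ft_force: [-0.8, -0.6, 0.0]
grip_width: 0.583
```

```bash
python3 - <<'E'
from h import *
st();go([.4985,.1215,.16],176.7);go([.4985,.1215,.081],176.7)
E
```

```text
t 6.58 pos [0.4971 0.1152 0.1766] yaw 173.31 F [-0.79 -0.59  0.04] M [ 0.086 -0.109  0.017] grip 0.583 q [ 0.55  0.12 -0.88  1.83  0.1   1.24  1.1 ]
shift [-0.0007  0.0064  0.0166] rot [ 0.06 -0.1  -3.39]
shift [-0.0008  0.0063  0.0956] rot [ 0.06 -0.1  -3.39]
```

Call:
play_rows(
  series=[60, 0, 0.004, 0.01, 0, 0, -3.4, 60, 0, 0.006, 0.016, 0, 0, -3.4, 60, 0, 0.006, 0.016, 0, 0, -3.4, 60, 0, 0.006, 0.016, 0, 0, -3.4],
)

```text
time: 6.92
position: [0.4982, 0.119, 0.161]
tool_rot: [-0.105, -3.138, -0.0]
ft_force: [-0.2, -0.0, 0.3]
grip_width: 0.597
```

```bash
python3 - <<'E'
from h import *
st();go([.4985,.1215,.081],176.7)
snap('wrist','w4.png')
E
```

```text
t 6.92 pos [0.4982 0.119  0.161 ] yaw 176.16 F [-0.2  -0.02  0.29] M [ 0.091 -0.18  -0.037] grip 0.597 q [ 0.54  0.14 -0.88  1.84  0.12  1.21  1.13]
shift [-0.0003  0.0025  0.08  ] rot [ 0.   -0.1  -0.54]
```

View pics/w4.png

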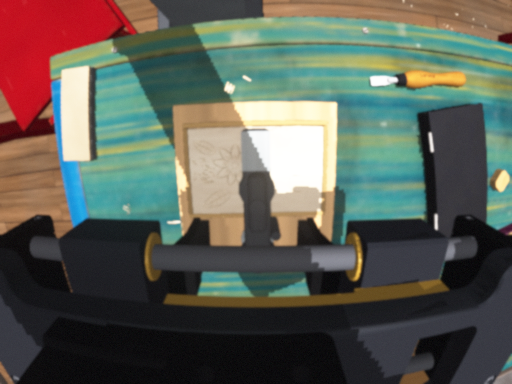

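Call:
play_rows(
  series=[60, 0, 0.002, 0.02, 0, 0, -0.5, 60, 0, 0.002, 0.045, 0, 0, -0.5, 60, 0, 0.002, 0.065, 0, 0, -0.5, 60, 0, 0.002, 0.075, 0, 0, -0.5, 60, 0, 0.002, 0.08, 0, 0, -0.5, 60, 0, 0.002, 0.08, 0, 0, -0.5],
  force=25,
)

```text
time: 7.47
position: [0.4989, 0.1201, 0.0812]
tool_rot: [-0.092, -3.139, 0.0]
ft_force: [-0.5, 0.5, 0.4]
grip_width: 0.597
```

```bash
python3 - <<'E'
from h import *
st();go([.4985,.1215,.081],176.7)
snap('wrist','w5.png')
crop('wrist5.png' if 0 else 'w5.png',150,100,370,270,3,'w5z.png')
E
```

```text
t 7.47 pos [0.4989 0.1201 0.0812] yaw 176.64 F [-0.52  0.54  0.43] M [ 0.058 -0.133 -0.05 ] grip 0.597 q [ 0.49  0.25 -0.86  1.93  0.22  1.06  1.05]
shift [0.0005 0.0013 0.0002] rot [-0.   -0.06 -0.06]
```

View pics/w5z.png

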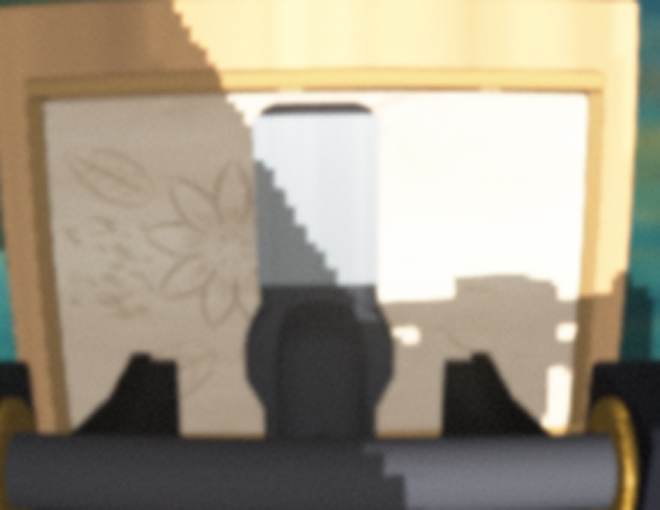

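Call:
play_rows(
  series=[60, 0, 0.0025, 0, 0, 0, 0, 50, 0, 0.003, 0, 0, 0, 0, 40, 0, 0.003, 0, 0, 0, 0, 30, 0, 0.003, 0, 0, 0, 0, 20, 0, 0.003, 0, 0, 0, 0, 10, 0, 0.003, 0, 0, 0, 0, 5, 0, 0.003, 0, 0, 0, 0, 5, 0, 0.003, 0, 0, 0, 0],
  force=30,
)

```text
time: 8.18
position: [0.4993, 0.1224, 0.0816]
tool_rot: [-0.091, -3.14, 0.003]
ft_force: [-0.5, -2.1, 2.0]
grip_width: 0.168
```

```bash
python3 - <<'E'
from h import *
st()
snap('wrist','w6.png')
crop('w6.png',150,100,370,270,3,'w6z.png')
E
```

```text
t 8.18 pos [0.4993 0.1224 0.0816] yaw 176.68 F [-0.47 -2.14  2.04] M [-0.207  0.011  0.072] grip 0.168 q [ 0.49  0.25 -0.86  1.92  0.22  1.06  1.05]
```

View pics/w6z.png

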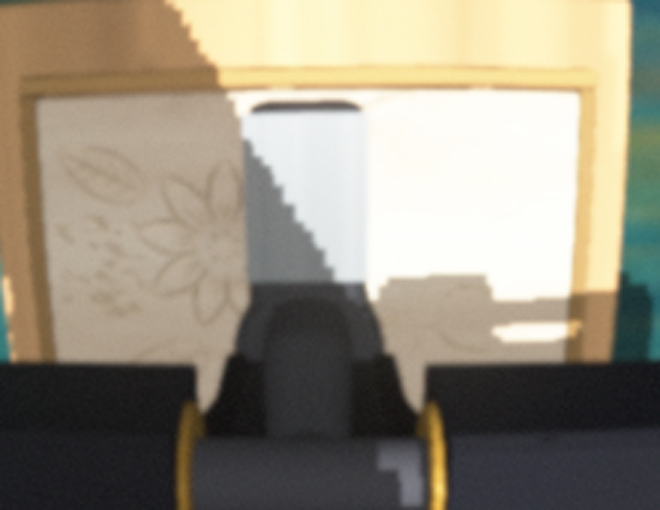

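Call:
play_rows(
  series=[5, 0, 0, 0.0002, 0, 0, 4, 5, 0, 0, 0.0004, 0, 0, 8, 5, 0, 0, 0.0005, 0, 0, 12, 5, 0, 0, 0.0007, 0, 0, 16, 5, 0, 0, 0.0009, 0, 0, 20, 5, 0, 0, 0.0011, 0, 0, 24],
  force=40,
)

```text
time: 8.73
position: [0.4993, 0.1219, 0.0805]
tool_rot: [-0.748, -3.051, 0.004]
ft_force: [-2.0, -3.2, 3.7]
grip_width: 0.17
```

```bash
python3 - <<'E'
from h import *
st()
E
```

```text
t 8.73 pos [0.4993 0.1219 0.0805] yaw 152.46 F [-2.02 -3.22  3.73] M [-0.734  0.135  0.084] grip 0.17 q [ 0.43  0.24 -0.8   1.93  0.2   1.06  0.64]
```

Call:
play_rows(
  series=[5, 0, 0, 0.0002, 0, 0, 4, 5, 0, 0, 0.0004, 0, 0, 8, 5, 0, 0, 0.0004, 0, 0, 8],
)

```text
time: 8.98
position: [0.4992, 0.1217, 0.0801]
tool_rot: [0.957, 2.992, -0.004]
ft_force: [-1.7, -4.6, 3.8]
grip_width: 0.169
```

```bash
python3 -c "
from h import *
st()"
```

```text
t 8.98 pos [0.4992 0.1217 0.0801] yaw 144.54 F [-1.73 -4.62  3.75] M [-1.049  0.237 -0.032] grip 0.169 q [ 0.42  0.23 -0.78  1.93  0.19  1.05  0.51]
```

Call:
play_rows(
  series=[5, 0, 0, 0.0002, 0, 0, 4, 5, 0, 0, 0.0004, 0, 0, 8, 5, 0, 0, 0.0004, 0, 0, 8],
)

```text
time: 9.23
position: [0.4991, 0.1216, 0.0798]
tool_rot: [1.162, 2.919, -0.004]
ft_force: [-2.1, -5.6, 4.5]
grip_width: 0.17
```

```bash
python3 -c "
from h import *
st()"
```

```text
t 9.23 pos [0.4991 0.1216 0.0798] yaw 136.59 F [-2.05 -5.58  4.47] M [-1.094  0.339 -0.04 ] grip 0.17 q [ 0.4   0.23 -0.76  1.93  0.18  1.05  0.37]
```

Call:
play_rows(
  series=[5, -0.0002, -0.0006, 0.0001, 0, 0, 4, 5, -0.0004, -0.0013, 0.0002, 0, 0, 8, 5, -0.0004, -0.0013, 0.0002, 0, 0, 8],
)

```text
time: 9.48
position: [0.4989, 0.1213, 0.0795]
tool_rot: [1.361, 2.831, -0.001]
ft_force: [-1.0, -3.5, 2.4]
grip_width: 0.169
```

```bash
cat >>h.py <<'E'
def avg(n=4):
    M=[];F=[]
    for i in range(n):
        s=get_state();M.append(s['torque']);F.append(s['ft_force'])
        if i<n-1:get_image('top')
    st();print('Mz',np.round([m[2] for m in M],3),'mean M',np.round(np.mean(M,0),3),'F',np.round(np.mean(F,0),2))
E
python3 -c "
from h import *
avg()"
```

```text
t 9.63 pos [0.4988 0.1213 0.0794] yaw 128.79 F [-1.08 -4.51  1.94] M [-0.916 -0.084 -0.118] grip 0.17 q [ 0.39  0.23 -0.74  1.93  0.18  1.05  0.25]
Mz [-0.037 -0.126 -0.111 -0.118] mean M [-0.836 -0.076 -0.098] F [-0.9  -3.67  1.82]
```

```bash
python3 - <<'E'
from h import *
snap('wrist','w7.png')
crop('w7.png',150,100,370,270,3,'w7z.png');st()
E
```

```text
t 9.68 pos [0.4988 0.1213 0.0794] yaw 128.76 F [-0.35 -4.05  2.39] M [-1.012 -0.082 -0.084] grip 0.168 q [ 0.39  0.23 -0.74  1.93  0.18  1.05  0.25]
```

View pics/w7z.png

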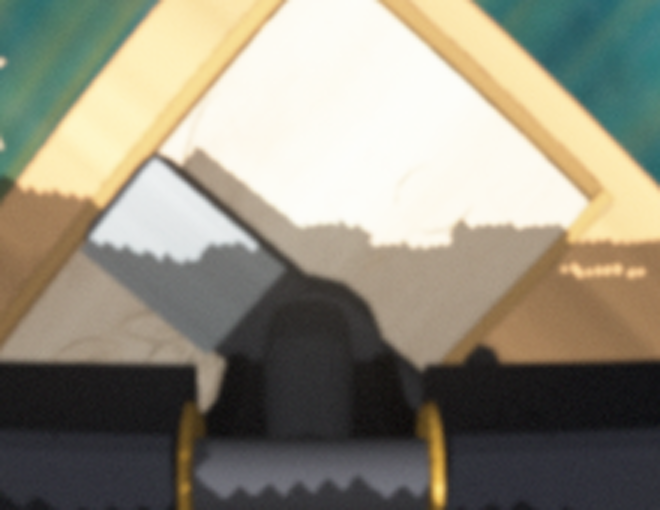

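Call:
play_rows(
  series=[5, -0.0004, -0.0003, 0.0001, 0, 0, 4, 5, -0.0008, -0.0006, 0.0003, 0, 0, 8],
)

```text
time: 9.85
position: [0.4987, 0.1212, 0.0791]
tool_rot: [-1.556, -2.729, 0.0]
ft_force: [-0.8, -2.3, 2.4]
grip_width: 0.167
```

```bash
cat >>h.py <<'E'
def q(n=3):
    for i in range(n):
        s=get_state();print('t%.2f yaw %.2f z %.4f xy %s F %s M %s jt7 %.3f qd7 %.3f'%(s['time'],yaw(),s['position'][2],np.round(s['position'][:2],4),np.round(s['ft_force'],1),np.round(s['torque'],3),s['joint_torque'][6],s['qd'][6]))
        if i<n-1:get_image('top')
E
python3 -c "
from h import *
q()"
```

```text
t9.85 yaw 120.62 z 0.0791 xy [0.4987 0.1212] F [-0.8 -2.3  2.4] M [-0.576  0.048  0.124] jt7 0.786 qd7 -0.799
t9.90 yaw 120.42 z 0.0791 xy [0.4987 0.1212] F [-0.6 -3.5  1.3] M [-0.708 -0.037  0.015] jt7 -0.104 qd7 0.154
t9.95 yaw 120.75 z 0.0791 xy [0.4988 0.1212] F [-0.3 -2.7  1.6] M [-0.721  0.034 -0.097] jt7 -0.465 qd7 0.059
```

Call:
play_rows(
  series=[5, 0, 0, 0.0002, 0, 0, 4, 5, 0, 0, 0.0004, 0, 0, 8],
)

```text
time: 10.12
position: [0.4986, 0.1211, 0.0787]
tool_rot: [-1.741, -2.615, 0.001]
ft_force: [-1.6, -3.4, 3.8]
grip_width: 0.166
```

```bash
python3 -c "
from h import *
q()"
```

```text
t10.12 yaw 112.71 z 0.0787 xy [0.4986 0.1211] F [-1.6 -3.4  3.8] M [-0.812  0.124  0.097] jt7 0.800 qd7 -0.811
t10.17 yaw 112.51 z 0.0787 xy [0.4986 0.1211] F [-1.2 -3.3  2. ] M [-0.736  0.151  0.067] jt7 -0.119 qd7 0.153
t10.22 yaw 112.82 z 0.0787 xy [0.4986 0.1211] F [ 0.1 -3.7  3.2] M [-0.776  0.126 -0.014] jt7 -0.479 qd7 0.057
```

Call:
play_rows(
  series=[5, 0, 0, 0.0002, 0, 0, 4, 5, 0, 0, 0.0003, 0, 0, 8],
)

```text
time: 10.38
position: [0.4985, 0.1211, 0.0784]
tool_rot: [-1.917, -2.488, 0.001]
ft_force: [-1.9, -3.5, 3.1]
grip_width: 0.164
```

```bash
python3 -c "
from h import *
q(1)"
```

```text
t10.38 yaw 104.77 z 0.0784 xy [0.4985 0.1211] F [-1.9 -3.5  3.1] M [-0.843  0.246  0.122] jt7 0.799 qd7 -0.811
```

Call:
play_rows(
  series=[5, 0, 0, 0.0002, 0, 0, 4, 5, 0, 0, 0.0003, 0, 0, 8],
)

```text
time: 10.55
position: [0.4983, 0.121, 0.078]
tool_rot: [-2.086, -2.348, 0.002]
ft_force: [-1.5, -4.2, 2.4]
grip_width: 0.169
```

```bash
python3 -c "
from h import *
q(1)"
```

```text
t10.55 yaw 96.76 z 0.0780 xy [0.4983 0.121 ] F [-1.5 -4.2  2.4] M [-0.857  0.275  0.118] jt7 0.729 qd7 -0.806
```

Call:
play_rows(
  series=[5, 0, 0, 0.0002, 0, 0, 4, 5, 0, 0, 0.0003, 0, 0, 8],
)

```text
time: 10.72
position: [0.4981, 0.121, 0.0777]
tool_rot: [-2.245, -2.197, 0.002]
ft_force: [-2.3, -4.2, 4.7]
grip_width: 0.17
```

```bash
python3 -c "
from h import *
q(1)"
```

```text
t10.72 yaw 88.76 z 0.0777 xy [0.4981 0.121 ] F [-2.3 -4.2  4.7] M [-0.882  0.419  0.119] jt7 0.681 qd7 -0.806
```

Call:
play_rows(
  series=[5, 0, 0, 0.0001, 0, 0, 3, 5, 0, 0, 0.0002, 0, 0, 6],
)

```text
time: 10.88
position: [0.498, 0.121, 0.0776]
tool_rot: [-2.356, -2.078, 0.003]
ft_force: [-2.8, -3.4, 4.6]
grip_width: 0.167
```

```bash
python3 -c "
from h import *
q(1)"
```

```text
t10.88 yaw 82.83 z 0.0776 xy [0.498 0.121] F [-2.8 -3.4  4.6] M [-0.873  0.594  0.33 ] jt7 0.381 qd7 -0.603
```

Call:
play_rows(
  series=[5, 0, 0, 0.0001, 0, 0, 3, 5, 0, 0, 0.0002, 0, 0, 6],
)

```text
time: 11.05
position: [0.498, 0.121, 0.0775]
tool_rot: [-2.461, -1.952, 0.003]
ft_force: [-2.8, -4.9, 5.4]
grip_width: 0.171
```

```bash
python3 -c "
from h import *
q(1)"
```

```text
t11.05 yaw 76.85 z 0.0775 xy [0.498 0.121] F [-2.8 -4.9  5.4] M [-0.943  0.737  0.283] jt7 0.330 qd7 -0.606
```

Call:
play_rows(
  series=[5, 0, 0, 0.0001, 0, 0, 3, 5, 0, 0, 0.0002, 0, 0, 6],
)

```text
time: 11.22
position: [0.4979, 0.121, 0.0773]
tool_rot: [-2.56, -1.821, 0.003]
ft_force: [-3.5, -3.8, 5.5]
grip_width: 0.17
```

```bash
python3 -c "
from h import *
q(1)"
```

```text
t11.22 yaw 70.86 z 0.0773 xy [0.4979 0.121 ] F [-3.5 -3.8  5.5] M [-0.937  0.757  0.408] jt7 0.259 qd7 -0.607
```

```bash
python3 - <<'E'
from h import *
d=snap('wrist','w8.png');q(4)
crop('w8.png',130,90,380,270,3,'w8z.png')
E
```

```text
t11.27 yaw 70.71 z 0.0773 xy [0.4979 0.1211] F [-2.5 -2.2  4.8] M [-0.926  0.698  0.33 ] jt7 -0.438 qd7 0.108
t11.32 yaw 70.93 z 0.0773 xy [0.4979 0.121 ] F [-2.8 -3.2  5.8] M [-0.996  0.755  0.223] jt7 -0.617 qd7 0.038
t11.37 yaw 70.98 z 0.0773 xy [0.4979 0.121 ] F [-2.9 -3.9  5.8] M [-0.877  0.751  0.174] jt7 -0.323 qd7 0.008
t11.42 yaw 70.98 z 0.0773 xy [0.4979 0.121 ] F [-4.2 -3.6  5.2] M [-0.908  0.734  0.212] jt7 -0.248 qd7 0.001
```

View pics/w8z.png

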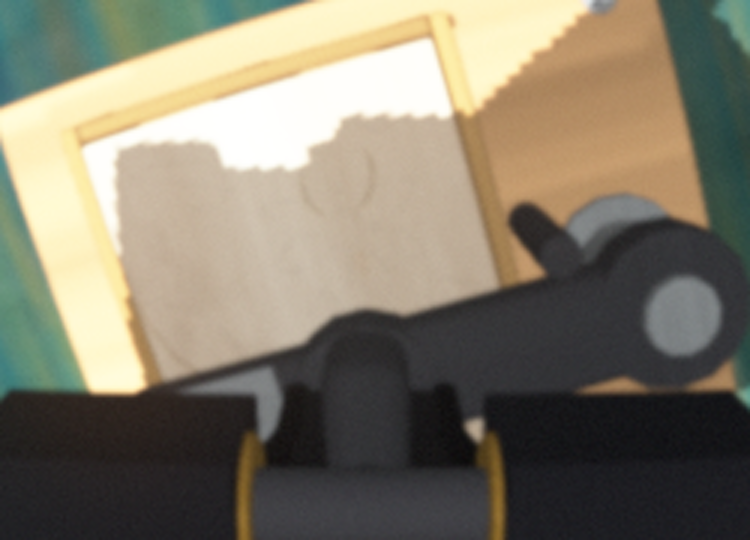

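Call:
play_rows(
  series=[5, 0.0001, 0.0001, -0.0003, 0, 0, -6, 5, 0.0001, 0.0001, -0.0006, 0, 0, -12, 5, 0.0002, 0.0002, -0.0009, 0, 0, -18, 5, 0.0003, 0.0002, -0.0012, 0, 0, -24, 5, 0.0004, 0.0003, -0.0015, 0, 0, -30, 5, 0.0005, 0.0004, -0.0017, 0, 0, -36, 5, 0.0006, 0.0004, -0.002, 0, 0, -42, 5, 0.0006, 0.0005, -0.0022, 0, 0, -48],
)

```text
time: 12.08
position: [0.4988, 0.1212, 0.079]
tool_rot: [-1.589, -2.709, 0.002]
ft_force: [-2.2, -2.8, 1.8]
grip_width: 0.174
```

```bash
python3 -c "
from h import *
q(1);go([.4992,.1222,.0813],160.9)"
```

```text
t12.08 yaw 119.20 z 0.0790 xy [0.4988 0.1212] F [-2.2 -2.8  1.8] M [-0.743  0.182 -0.107] jt7 -1.159 qd7 1.204
shift [ 0.0006  0.0008 -0.0023] rot [ -0.08  -0.05 -41.7 ]
```

Call:
play_rows(
  series=[5, 0, 0.0001, -0.0003, 0, 0, -6, 5, 0.0001, 0.0001, -0.0006, 0, 0, -12, 5, 0.0002, 0.0002, -0.0009, 0, 0, -18, 5, 0.0003, 0.0003, -0.0011, 0, 0, -24, 5, 0.0003, 0.0003, -0.0014, 0, 0, -30, 5, 0.0004, 0.0003, -0.0016, 0, 0, -35, 5, 0.0004, 0.0003, -0.0017, 0, 0, -38, 5, 0.0004, 0.0003, -0.0018, 0, 0, -40.5, 5, 0.0004, 0.0003, -0.0019, 0, 0, -42, 5, 0.0004, 0.0003, -0.0019, 0, 0, -42],
)

```text
time: 12.92
position: [0.4992, 0.122, 0.0809]
tool_rot: [-0.521, -3.097, -0.0]
ft_force: [-0.3, -2.5, -0.9]
grip_width: 0.168
```

```bash
python3 -c "
from h import *
q(2)
snap('wrist','w9.png');crop('w9.png',130,90,380,270,3,'w9z.png')"
```

```text
t12.92 yaw 160.91 z 0.0809 xy [0.4992 0.122 ] F [-0.3 -2.5 -0.9] M [-0.559 -0.118 -0.031] jt7 0.301 qd7 -0.051
t12.97 yaw 160.81 z 0.0809 xy [0.4992 0.122 ] F [ 0.3 -2.8 -1.5] M [-0.563 -0.146 -0.007] jt7 0.106 qd7 -0.022
```

View pics/w9z.png

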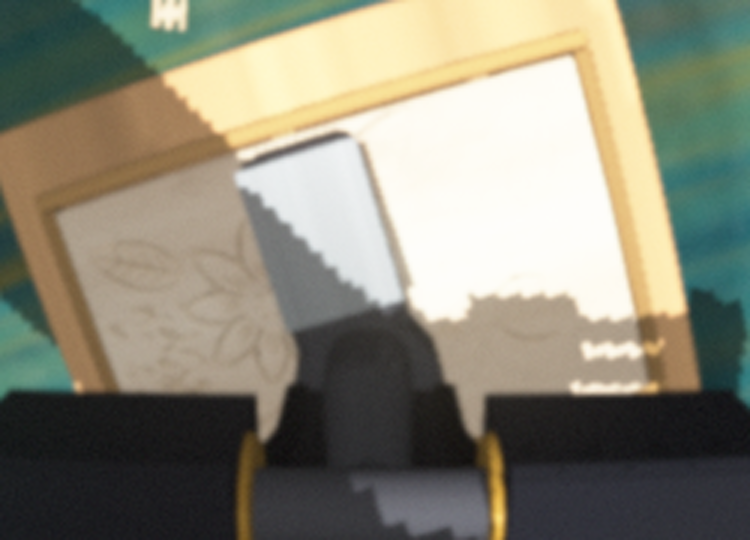

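Call:
play_rows(
  series=[22, 0, 0, 0, 0, 0, 0, 30, 0, 0, 0, 0, 0, 0, 45, 0, 0, 0, 0, 0, 0, 60, 0, 0, 0, 0, 0, 0, 60, 0, 0, 0, 0, 0, 0, 60, 0, 0, 0, 0, 0, 0, 60, 0, 0, -0.02, 0, 0, 0, 60, 0, 0, -0.05, 0, 0, 0, 60, 0, 0, -0.08, 0, 0, 0, 60, 0, 0, -0.11, 0, 0, 0],
)

```text
time: 13.85
position: [0.4991, 0.1223, 0.1925]
tool_rot: [-0.526, -3.097, -0.0]
ft_force: [1.0, -0.2, -0.6]
grip_width: 0.595
```

```bash
python3 -c "
from h import *
st();go([.478,.0033,.2],102.5)"
```

```text
t 13.85 pos [0.4991 0.1223 0.1925] yaw 160.72 F [ 1.01 -0.17 -0.6 ] M [ 0.092 -0.187 -0.056] grip 0.595 q [ 0.51  0.11 -0.84  1.8   0.08  1.27  0.88]
shift [-0.0194 -0.1193 -0.0075] rot [-1.000e-02 -3.000e-02  5.822e+01]
```

Call:
play_rows(
  series=[60, -0.002, -0.012, -0.01, 0, 0, 6.5, 60, -0.004, -0.025, -0.01, 0, 0, 13, 60, -0.006, -0.038, -0.01, 0, 0, 19.5, 60, -0.008, -0.05, -0.01, 0, 0, 26, 60, -0.01, -0.065, -0.01, 0, 0, 32.5, 60, -0.012, -0.08, -0.01, 0, 0, 39, 60, -0.014, -0.09, -0.01, 0, 0, 45, 60, -0.017, -0.105, -0.01, 0, 0, 52, 60, -0.019, -0.119, -0.01, 0, 0, 58, 60, -0.019, -0.119, -0.01, 0, 0, 58],
)

```text
time: 14.68
position: [0.4777, 0.0004, 0.2012]
tool_rot: [1.97, 2.446, -0.002]
ft_force: [0.2, -0.7, -0.2]
grip_width: 0.6
```

```bash
python3 -c "
from h import *
st()
snap('wrist','w10.png');crop('w10.png',235,30,385,130,5,'w10z.png')
snap('side','s10.png');crop('s10.png',195,175,310,265,6,'s10z.png')
snap('top','t10.png');crop('t10.png',220,165,320,260,6,'t10z.png')
"
```

```text
t 14.68 pos [4.777e-01 4.000e-04 2.012e-01] yaw 102.29 F [ 0.16 -0.67 -0.2 ] M [-0.036 -0.137  0.024] grip 0.6 q [ 0.65 -0.01 -0.69  1.87 -0.01  1.28  0.17]
```

View pics/w10z.png

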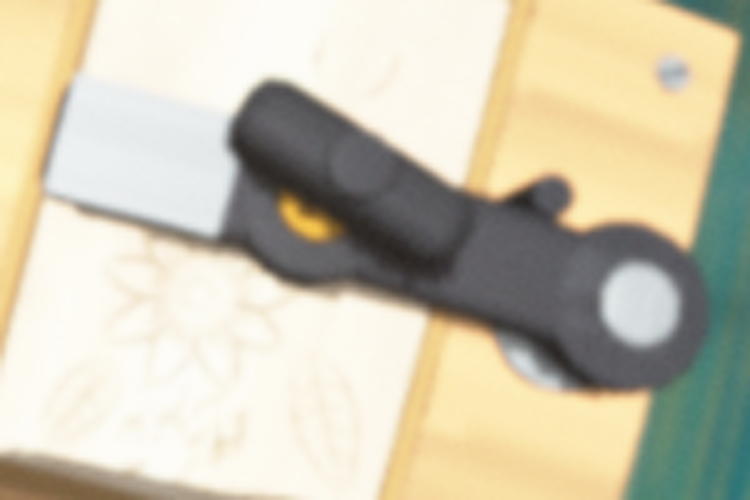

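View pics/s10z.png

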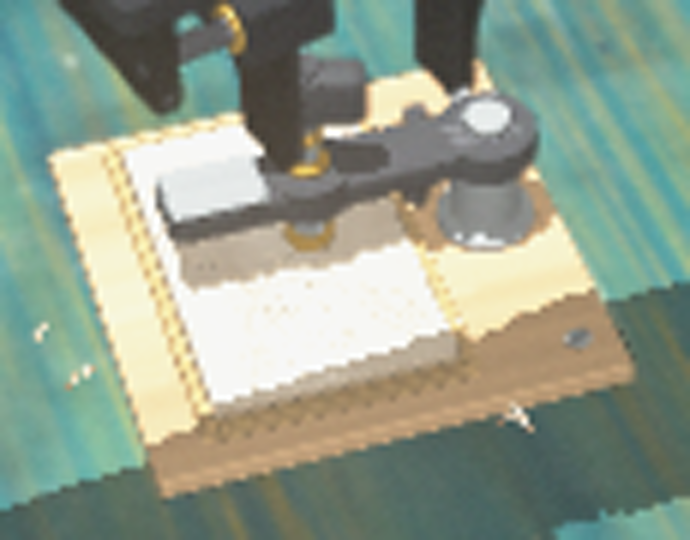

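View pics/t10z.png

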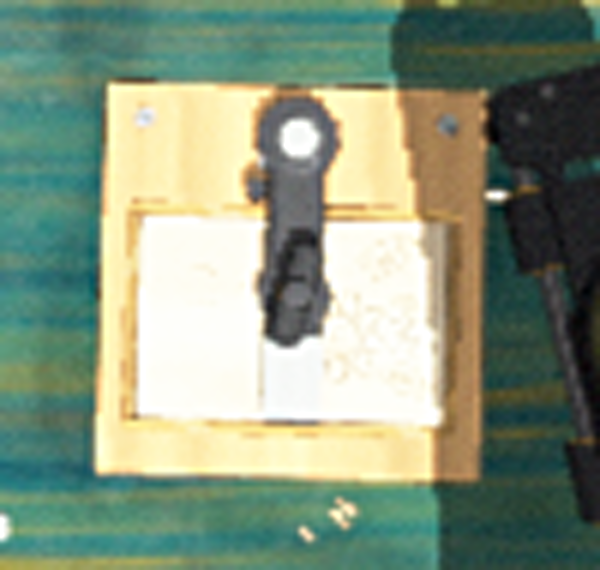

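```bash
python3 - <<'E'
from h import *
d=load('w10.png');g=lambda u,v,z:fz(d,235+(u+.5)/5-.5,30+(v+.5)/5-.5,z)
Y=lambda a,b:np.degrees(np.arctan2(*(b-a)[1::-1]))
P=g(640,303,.063);N=(g(78,72,.06)+g(45,192,.06))/2;print(P,N,Y(N,P))
a=g(300,85,.1095);b=g(460,188,.1095);print('wing',Y(a,b))
f=cv2.cvtColor(d['frame'],cv2.COLOR_RGB2HSV);crop('side3.png',195,175,310,265,6,'x.png')
m=(f[:,:,0]>14)&(f[:,:,0]<26)&(f[:,:,1]>190);v,u=np.nonzero(m[60:95,280:320]);print(len(u),u.mean()+280 if len(u) else 0,v.mean()+60 if len(u) else 0)
E
```

```text
[0.56889583 0.1200247  0.063     ] [0.44480823 0.12498215 0.06      ] -2.287819769744973
wing -18.974736162685684
0 0 0
```

```bash
python3 -c "
from h import *
close_job()"
```

```text
the job is handed in; nothing more can be done
```

I closed the hold-down arm against its stop pin and bottomed the thumbscrew. I then backed it off a quarter turn, let go and moved clear. The job was handed in at about 15 s.

- **Swing arm:** the nose stopped at the expected place, and the side force rose from 4 N to 13 N against the pin. The last wrist view puts the arm at −2.3° yaw, against −2.4° when it was first closed.
- **Bottoming:** I turned the screw about 106° clockwise. The torque while turning rose from about 0.11 to between 0.28 and 0.41 N m, and held at about 0.2 N m at rest. I put this at 0.25–0.30 N m above friction, so firm and below the 0.33 limit. Single readings scatter by about 0.05 N m, so the margin to forcing is modest. I had sent the last three 6° steps together, so I did not check the torque between them.
- **Back-off:** the measured tool yaw went from 70.9° to 160.8°, so 90°, with the tool rising about 3.6 mm against the 4.0 mm the thread gives. After release the wing sat at −19.0°, against an expected −19.2°.
- **Not confirmed:** the gap above the memory ring was too small and partly hidden in the pictures, so I did not measure it.
- **Other checks:** the arm never went near the tools on the table. The wrist force was about zero after letting go.

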